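Load a denture flask into the press cradle

ROBOT

A 6-joint arm with a two-finger parallel gripper is mounted at the origin on the work surface. World frame = base frame: x ahead of the robot, y to its left, z up, the work surface at z = 0. Lengths are in m, angles in rad, forces in N, time in s.
With the tool pointing down it reaches from about 0.35 to 0.725 m from the base axis. Payload 4.3 kg.
Tool frame: the origin (TCP) lies at the very end of the fingers, on their centre line; the grasp point (between the pads) lies behind it (grip_depth is the z of the grasp point in the tool frame, in m); z points along the fingers, y is the line along which they close (so a half turn about z gives the same grasp; the last joint's range is limited). The gripper opens to 85 mm and grips with 20 to 120 N. Pads are 22 mm wide; open, the fingers measure 114 mm over their backs; the gripper's body (76 mm by 85 mm) begins 54 mm behind the grasp point. The pads swing forward as they close: fully open they stand 13 mm farther back than shut.
Start: joints at [1.1, 0.377, 0.081, 1.274, 0, 1.46], TCP at [0.203, 0.538, 0.205] pointing down, gripper open.
Joint ranges: [-2.72, 2.72], [-0.84, 1.66], [-1.02, 1.22], [-1.77, 2.12], [-1.37, 1.28], [-3.14, 3.14]. Speed limits (rad/s): [2.57, 2.57, 3.14, 3.14, 3.14, 3.14].

INTERFACE

Orientations are given as a unit quaternion [w, x, y, z].
In Python, from bench import get_obs, grab_frame, finish_job, masks_of, spot_point, grip_depth gives the robot as it stands.
- The arm moves only by the shell command python3 -m creep 'ROWS' [OPENING]. ROWS is JSON, a list that holds one entry, the list of rows, each a list of 4 numbers: the shift along the world's x, y, z in m, then the turn about the world's z in rad. In form: [[[dx, dy, dz, turn], ...]]. A call has 1 to 8 rows; each row shifts and turns the commanded pose from where the row before left it; what a row does not reach is not made up. A row lasts 1/10 s, in which the tool goes at most 50 mm and 8.59 degrees, less where a joint would pass 70% of its speed; a pose out of reach is approached as far as the arm can. A call is refused whole if a number of a shift passes 0.05 or a number of a turn 0.15, either way. A call with a gripper value outside its range is refused whole. OPENING is the opening, from 0 (shut) to 1 (fully open), set as the call begins (- or left out, the last holds). The fingers move at their own pace and stop on an object; the grip force is fixed at half the most. Time passes only in rows, so rows that do not move let the fingers close. It gives the time, the measured TCP pose, the force, the opening and the grip force at its end, in the units of the state.
- get_obs(): the state, without advancing time (a new reading comes with each control period).
- grab_frame(name): name is "side" or "top"; returns a dict with "pixels" (420x560x3 uint8, blue, green, red), "depth" (420x560 float32, m along the optical axis (not along the pixel's ray), 0 where there is no reading), "camera_matrix" (3x3 intrinsics, pixels), "R" (3x3) and "t" (3): a world point X has camera coordinates R X + t. Camera axes: x right, y down, z forward; pixel columns grow to the right and rows downward; lengths in m; the calibration is good to about 2 mm. A picture is of the moment at which its call begins.
- finish_job(): hands the job in; it is judged then, once.
Trained networks look in the newest picture that a camera, given by its name, has taken for a name from the list of things; names that differ only in an ending like _2 or _b are one class to them, and where a whole thing is asked for, a point or a joint stands for the part that bears it (a point fixed in the world has none). Each returns a list of dicts, best first, with "conf" (0 to 1); they miss things now and then, are a little off and sometimes report something else, mostly with a low value. They report only what shows in the picture. A call takes as long as a camera call. They do not tell look-alikes from the thing itself.
- masks_of(thing, camera): "region" (420x560 bool, what is visible of it).
- spot_point(thing, camera): "centre" ([x, y, z] in m, in the coordinates of the camera as it stood for that picture, good to about 4 mm: a listed point, or the origin of a listed thing).
The state is a dict: "time": time; "qpos": joint angles; "qd": joint speeds; "joint_efforts": joint torques, N m; "tcp_pos": TCP position; "tcp_rot": TCP orientation; "ft_force": force on the tool from outside, world axes, zero at the start; "wrist_torque": the same for the moment, N m; "gripper_width": finger opening in m; "gripper_force": force on a finger pad.
Only numpy, scipy, OpenCV 4.12 (cv2) and the standard library are available. Lean on these libraries where they do the work, as an engineer would, in place of code of your own. Each camera call takes 0.05 s, during which the arm holds its last target. There are 200 camera calls.

TASK

Load the aluminium denture flask into the grey press cradle: slide the heavy base along the table, without lifting it, through the open mouth until it is home against the back wall, then lower the open ring squarely onto it by its cross bar, and then the cover onto the ring by its handle, neither one dropped. Finally swing the gate fully shut behind the stack and let go of everything, leaving the other things on the trolley where they are.

Things in the scene. Friction and masses are not known exactly. Their poses are not given: they have to be found in the camera images.
- cradle: Grey press cradle fixed to the trolley top, no floor: a square pocket between three walls 60 mm high, with outward-sloping lead-ins above them up to 71 mm. Origin on the table at the pocket's centre, z up. Pocket open toward the cradle's +y (the mouth). Inner wall faces at x = -47 and +47 mm and y = -47 mm (back wall); tall side walls end at y = 25 mm, 14 mm low from there to y = 47. Outside: +-81 mm in x, back at y = -61 mm.
- cradle_mouth (a point): Middle of the cradle's mouth on the table, at the cradle's x = 0, y = 47 mm; axes as the cradle's. Beyond it two fixed lips only 14 mm high flare outward as a funnel, from x = +-47 mm at y = 46 mm to x = +-62 mm at y = 79 mm (cradle's frame).
- gate (a joint): Swing gate of the mouth on a vertical hinge, rad: 0 = shut (plate along the cradle's x, its inner face at y = 48 mm), growing as it swings outward; starts wide open (2.1 to 2.4); stops at 0 and 2.6. Light friction (0.06 N m), no spring or latch: it stays where it is left. Seen from above it shuts counter-clockwise.
- gate_hinge (a point): On the gate's hinge axis, 34 mm above the table; at the cradle's x = 63, y = 52 mm. The gate is a steel plate 8 mm thick, centred on the axis, reaching 114 mm from it, 19 to 50 mm above the table. At value q it points from the hinge along (-cos q, sin q) in the cradle's x, y; the face to push on to shut it looks along (sin q, cos q).
- gate_mid (a point): Point in the middle of the gate plate's thickness, 65 mm from the hinge axis, 34 mm above the table.
- base_center (a point): Centre of the flask base: solid aluminium block 90 x 90 x 30 mm with a plaster face on top, 0.55 kg, standing on the table in front of the cradle's mouth, too wide to grasp; centre 15 mm above its underside; x and y along its sides, z up.
- ring_center (a point): Centre of the flask ring (spacer): open square aluminium frame 88 x 88 x 24 mm, rims 9 mm thick, with one cross bar through its middle along its x, to grasp it by: bar 12 mm wide, from 6 to 24 mm above the underside (its top flush with the rims), 29 mm free on either side. 0.24 kg. Centre 12 mm above its underside. It lies flat left or right of the cradle.
- cover_center (a point): Centre of the flask cover: square aluminium plate 88 x 88 x 10 mm with an upright handle on top, 50 mm long along its x, 14 mm wide, from 10 to 38 mm above the underside. 0.30 kg. This point is on the handle's axis, 19 mm above the underside. It lies flat left or right of the cradle.
- flask_base: The same flask base, origin at the centre of its underside.
- flask_ring: The same flask ring, origin at the centre of its underside.
- flask_cover: The same flask cover, origin at the centre of its underside.
- bowl: Bystander, leave alone: stainless steel bowl, 170 mm across, 55 mm tall. Origin at the centre of its underside.
- cup: Bystander, leave alone: small steel cup, 58 mm across, 55 mm tall. Origin at the centre of its underside.
- dropper: Bystander, leave alone: small white dropper bottle, 30 mm across, 70 mm tall, standing between the robot and the cradle. Origin at the centre of its underside.
- brown_bottle: Bystander, leave alone: amber glass bottle, 38 mm across, 85 mm tall. Origin at the centre of its underside.
- white_jar: Bystander, leave alone: white jar, 50 mm across, 60 mm tall. Origin at the centre of its underside.
- slab: Bystander, leave alone: glass mixing slab lying flat, 90 x 130 x 12 mm. Origin at the centre of its underside.
- syringe: Bystander, leave alone: black paste syringe lying flat, 160 mm long, 26 mm wide, 18 mm tall. Origin at the centre of its underside.
Mind the look-alikes: they are no part of the job. What is shaped like the flask_cover but orange is not meant. Leave any purple look-alike of the flask_ring alone.

How it is judged:
By the outcome, as a careful person would: the job done as asked, in the order asked, and still so for the second after the job is handed in, with the robot touching nothing.
It also fails if it takes over 72 s, if anything falls off the work surface, if the arm or the gripper's body presses on something with over 40 N, if the wrist force passes 120 N, or if a joint passes its speed limit or range.

## Working session

There is one attempt and no reset: what is moved stays moved. The work goes in short steps, Python scripts to look and compute and a shell command to move; the robot and the scene stay as the last step left them, time stands still between calls to the robot, and variables do not carry over. Pictures are saved under pics/ and viewed, at most 10 in all, crops included, and the job is handed in when it is done.

```bash
mkdir -p pics; ls; cat > h.py <<'E'
import numpy as np, cv2
from bench import *
def w(f,c): return f["R"].T@(np.array(c)-f["t"])
def spots(cam,names,f):
    for n in names:
        for d in spot_point(n,cam)[:3]:
            if d["conf"]>.2: print(cam,n,round(d["conf"],2),np.round(w(f,d["centre"]),4))
def pts(f,mask=None):
    z=f["depth"]; m=z>0
    if mask is not None: m&=mask
    v,u=np.nonzero(m); K=f["camera_matrix"]; zz=z[v,u]
    P=np.stack([(u-K[0,2])/K[0,0]*zz,(v-K[1,2])/K[1,1]*zz,zz],1)
    return (P-f["t"])@f["R"],f["pixels"][v,u],u,v
E
python3 - <<'E'
from h import *
print(grip_depth, get_obs())
for c in("top","side"):
    f=grab_frame(c); cv2.imwrite(f"pics/{c}0.png",f["pixels"]); np.savez(f"{c}0.npz",**f)
    spots(c,["cradle","cradle_mouth","gate_hinge","gate_mid","base_center","ring_center","cover_center","dropper"],f)
E
```

```text
pics
-0.0187 {'time': 0.0, 'qpos': array([1.09969852e+00, 3.78072468e-01, 7.96108153e-02, 1.27437241e+00,
       3.88653128e-05, 1.46048380e+00]), 'qd': array([ 1.45620643e-04, -6.06239096e-04, -2.76837157e-04,  9.26222717e-04,
        7.92856350e-05,  2.07611316e-03]), 'joint_efforts': array([ 1.08041422e-03, -4.63609779e+01,  2.69872051e+01,  2.09981552e-02,
        1.69032742e-04, -9.07795823e-06]), 'tcp_pos': array([0.20264777, 0.53735509, 0.2042497 ]), 'tcp_rot': array([-3.10652964e-04,  1.79415782e-01,  9.83772809e-01, -9.70547389e-04]), 'ft_force': array([ 0.33038515, -0.39616545,  0.01143986]), 'wrist_torque': array([0.06198921, 0.01396064, 0.01146722]), 'gripper_force': 0.0, 'gripper_width': 0.08540138793709866}
top cradle 0.65 [ 0.5374 -0.0817  0.0027]
top gate_hinge 0.49 [ 0.5905 -0.0187  0.0326]
top gate_mid 0.74 [0.6126 0.0457 0.0389]
top base_center 0.63 [0.5078 0.0937 0.0159]
top base_center 0.33 [ 3.509e-01  1.929e-01 -1.000e-04]
top ring_center 0.66 [ 0.4687 -0.3357  0.0113]
top ring_center 0.26 [0.5084 0.0914 0.0044]
top cover_center 0.97 [0.4835 0.298  0.0164]
top cover_center 0.56 [0.4663 0.4264 0.0215]
top dropper 0.68 [ 0.3596 -0.121   0.0017]
top dropper 0.5 [ 4.626e-01 -3.346e-01  3.000e-04]
side cradle 0.78 [ 0.5368 -0.0784  0.0025]
side cradle 0.26 [0.4791 0.2921 0.0214]
side cradle_mouth 0.3 [0.6125 0.0466 0.0336]
side cradle_mouth 0.26 [ 0.5362 -0.081   0.0045]
side gate_hinge 0.4 [ 0.5906 -0.0152  0.037 ]
side gate_mid 0.64 [ 0.4627 -0.3371 -0.0005]
side gate_mid 0.56 [0.6133 0.0445 0.0345]
side base_center 0.76 [0.5067 0.0934 0.0142]
side ring_center 0.93 [ 0.4602 -0.3342  0.0136]
side ring_center 0.75 [ 0.2659 -0.4725  0.0126]
side ring_center 0.49 [0.508  0.0942 0.0012]
side cover_center 0.83 [0.464  0.4279 0.0205]
side cover_center 0.59 [ 0.5579 -0.4568 -0.0039]
side dropper 0.78 [ 0.3596 -0.1214  0.001 ]
```

View pics/top0.png

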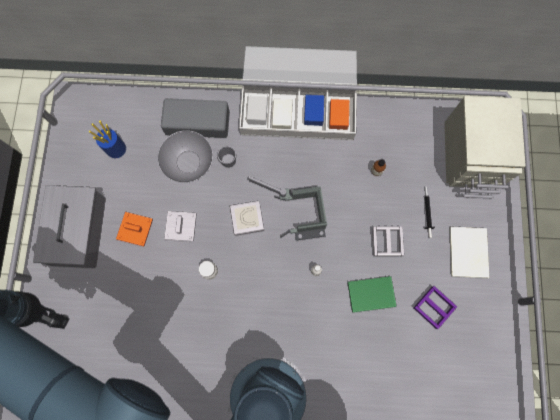

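View pics/side0.png

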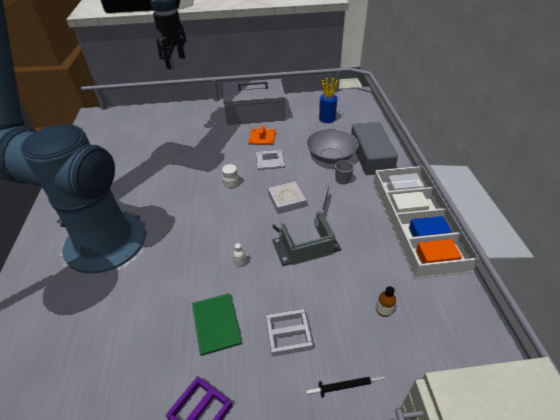

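The top picture shows the base at (247,218), the cradle at (305,212) with its mouth to the left, and the gate from (287,194) to (250,180).
- Rings: (388,241) is grey aluminium and fits; (435,307) is the purple look-alike.
- Covers: (180,226) is grey and fits; (134,229) is the orange look-alike.

I'll confirm this in an enlarged crop and measure the poses.

```bash
cat > m.py <<'E'
from h import *
def rect(P,name):
    P=P[:,:2].astype(np.float32)
    (c,s,a)=cv2.minAreaRect((P*1000)); a=(a+45)%90-45
    print(name,"c",np.round(c,1),"size",np.round(s,1),"ang",round(a,2),"n",len(P))
E
python3 - <<'E'
from m import *
F={c:dict(np.load(f"{c}0.npz")) for c in("top","side")}
print({c:np.round(-F[c]["R"].T@F[c]["t"],3) for c in F}, F["top"]["camera_matrix"][0,0],F["side"]["camera_matrix"][0,0])
I=F["top"]["pixels"][140:320,100:460]; cv2.imwrite("pics/crop.png",cv2.resize(I,None,fx=2.2,fy=2.2,interpolation=cv2.INTER_CUBIC))
for c in F:
    P,C,u,v=pts(F[c])
    def box(x,y,r,z0,z1): 
        return P[(abs(P[:,0]-x)<r)&(abs(P[:,1]-y)<r)&(P[:,2]>z0)&(P[:,2]<z1)]
    rect(box(.508,.094,.062,.022,.04),c+" base")
    rect(box(.465,-.335,.065,.016,.035),c+" ring")
    rect(box(.482,.298,.062,.006,.016),c+" coverplate")
    rect(box(.482,.298,.055,.03,.045),c+" handle")
    rect(box(.537,-.08,.1,.063,.08),c+" cradle top")
    g=box(.612,.046,.07,.03,.052); g=g[g[:,1]>-.015]; rect(g,c+" gate")
    f=F[c]
E
```

```text
{'top': array([ 0.181, -0.037,  1.461]), 'side': array([ 0.412, -0.746,  0.798])} 489.9842347499367 388.1939203653363
top base c [512.9  90.2] size [91.7 89.8] ang 12.5 n 868
top ring c [ 462.  -335.4] size [89.3 89.2] ang 2.59 n 480
top coverplate c [481.3 296.4] size [123.3 120.4] ang 0.68 n 699
top handle c [481.  291.6] size [15.5 48.9] ang -2.12 n 79
top cradle top c [543.  -95.7] size [117.5  84.9] ang 10.83 n 310
top gate c [573.9  48.3] size [113.4  95.6] ang -17.55 n 210
side base c [508.5  90.8] size [90.3 92.6] ang 12.26 n 695
side ring c [ 458.6 -334.9] size [88.3 89.2] ang 2.88 n 911
side coverplate c [479. 291.] size [101.1  92.1] ang 1.34 n 338
side handle c [477.3 292.4] size [19.6 47.3] ang -0.52 n 64
side cradle top c [539.5 -94.8] size [116.6  90.4] ang 11.19 n 268
side gate c [573.4  46.5] size [113.3  91.6] ang -15.15 n 126
```

View pics/crop.png

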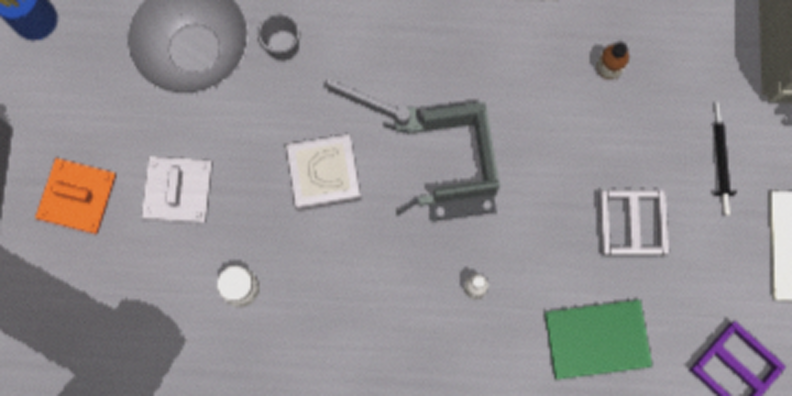

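The crop confirms the plain aluminium ring (bar along world x) at crop (634,222) and the plain aluminium cover at crop (174,185). The orange and purple look-alikes lie well apart from both. Next I move behind the base.

```bash
python3 -m creep '[[[0.024,-0.031,0,-0.083],[0.024,-0.031,0,-0.083],[0.024,-0.031,0,-0.083],[0.024,-0.031,0,-0.083],[0.024,-0.031,0,-0.083],[0.024,-0.031,0,-0.083]]]' 0.55; python3 -m creep '[[[0.024,-0.031,0,-0.083],[0.024,-0.031,0,-0.083],[0.024,-0.031,0,-0.083],[0.024,-0.031,0,-0.083],[0.024,-0.031,0,-0.083],[0.024,-0.031,0,-0.083],[0,0,0,0]]]'
```

```text
time: 1.5
tcp_pos: [0.3478, 0.3508, 0.2054]
tcp_rot: [0.0, 0.418, 0.909, 0.0]
ft_force: [1.5, -0.5, 0.1]
gripper_width: 0.0469
gripper_force: 0.0
time: 2.2
tcp_pos: [0.4938, 0.1626, 0.2051]
tcp_rot: [0.001, 0.63, 0.776, 0.0]
ft_force: [-0.0, 0.2, -0.7]
gripper_width: 0.0466
gripper_force: 0.0
```

```bash
python3 -m creep '[[[0,0.006,-0.04,0.01],[0,0,-0.04,0],[0,0,-0.04,0],[0,0,-0.04,0],[0,0,-0.02,0],[0,0,-0.01,0],[0,0,0,0],[0,0,0,0]]]'; python3 - <<'E'
from h import *
for c in("side","top"):
    f=grab_frame(c); np.savez(c+"1.npz",**f)
    P,C,u,v=pts(f); s=(abs(P[:,0]-.494)<.07)&(abs(P[:,1]-.165)<.05)&(P[:,2]>.02)&(P[:,2]<.08)&(P[:,1]>.145)
    Q=P[s]; print(c,len(Q),Q.min(0),Q.max(0),Q.mean(0))
f=dict(np.load("side1.npz")); cv2.imwrite("pics/s1.png",cv2.resize(f["pixels"][80:290,180:400],None,fx=2.7,fy=2.7))
E
```

```text
time: 3.0
tcp_pos: [0.4919, 0.1725, 0.0164]
tcp_rot: [0.001, 0.623, 0.782, 0.001]
ft_force: [-0.3, -0.4, 0.9]
gripper_width: 0.0466
gripper_force: 0.0
side 94 [0.45227475 0.14606472 0.02715994] [0.54251468 0.18763474 0.07992785] [0.4907979  0.16732284 0.06397778]
top 4 [0.45984705 0.15475924 0.05096349] [0.46809841 0.15813611 0.07574159] [0.46480977 0.1567306  0.06268281]
```

View pics/s1.png

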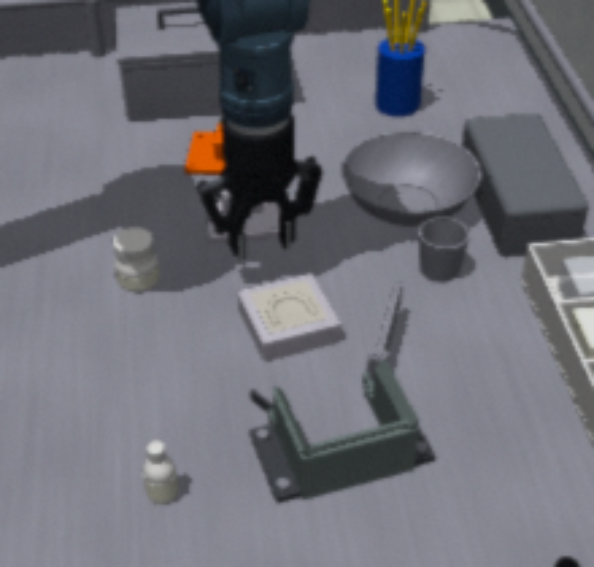

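```bash
python3 -m creep '[[[0.002,-0.008,-0.006,0],[0.002,-0.010,0,0],[0.002,-0.010,0,0],[0.001,-0.010,0,-0.003],[0.001,-0.010,0,-0.004],[0.001,-0.010,0,-0.005],[0.001,-0.010,0,-0.005],[0.001,-0.010,0,-0.005]]]'; python3 -m creep '[[[0.001,-0.006,0,0],[0,0,0,0]]]'; python3 - <<'E'
from m import *
for c in("side","top"):
    f=grab_frame(c); np.savez(c+"2.npz",**f)
    spots(c,["base_center"],f)
    P,C,u,v=pts(f)
    s=(abs(P[:,0]-.52)<.075)&(P[:,1]>-.03)&(P[:,1]<.09)&(P[:,2]>.024)&(P[:,2]<.036)
    g=P[s]; g=g[g[:,0]<.59]; rect(g,c)
E
```

```text
time: 3.9
tcp_pos: [0.502, 0.0931, 0.0092]
tcp_rot: [0.0, 0.632, 0.775, 0.0]
ft_force: [0.2, 0.9, -0.5]
gripper_width: 0.0472
gripper_force: 0.0
time: 4.1
tcp_pos: [0.5032, 0.0872, 0.0093]
tcp_rot: [0.0, 0.633, 0.774, 0.0]
ft_force: [0.3, 0.0, 0.5]
gripper_width: 0.0468
gripper_force: 0.0
side base_center 0.84 [0.5074 0.0954 0.0132]
side c [522.4  35.1] size [ 90.2 133. ] ang 14.54 n 373
top base_center 0.54 [0.5083 0.0912 0.0179]
top base_center 0.38 [0.6155 0.0454 0.0404]
top base_center 0.37 [ 0.5875 -0.0166  0.0343]
top c [540.2  39.2] size [ 61.5 142.3] ang -29.02 n 180
```

```bash
python3 - <<'E'
from h import *
f=dict(np.load("side2.npz")); g=dict(np.load("top2.npz"))
a=cv2.resize(f["pixels"][120:290,220:360],(400,486)); b=cv2.resize(g["pixels"][150:290,180:340],(400,350))
b=cv2.copyMakeBorder(b,0,136,0,0,0); cv2.imwrite("pics/s2.png",np.hstack([a,b]))
E
```

```text
(no output)
```

View pics/s2.png

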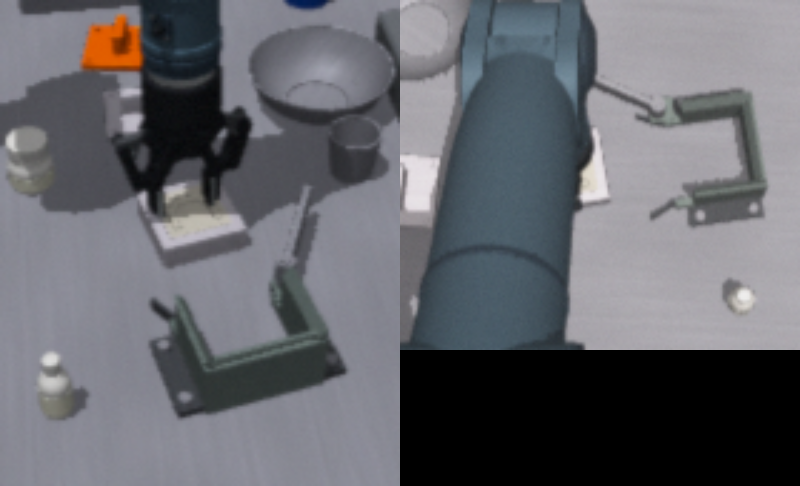

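```bash
python3 - <<'E'
from h import *
print(get_obs()["tcp_pos"],get_obs()["qpos"])
for n in ("side1","side2"):
    f=dict(np.load(n+".npz")); P,C,u,v=pts(f)
    y0=.172 if n=="side1" else .087
    s=(C.max(1)<70)&(abs(P[:,1]-y0)<.06)&(abs(P[:,0]-.5)<.08)&(P[:,2]>.012)&(P[:,2]<.2)
    Q=P[s]
    for z in np.arange(.01,.13,.01):
        q=Q[(Q[:,2]>=z)&(Q[:,2]<z+.01)]
        if len(q): print(n,round(z,2),len(q),q.min(0).round(3),q.max(0).round(3))
f=dict(np.load("side2.npz")); P,C,u,v=pts(f)
s=(abs(P[:,1]-.09)<.03)&(abs(P[:,0]-.51)<.03)&(P[:,2]<.045)
print("top z",np.percentile(P[s][:,2],[5,50,95]))
E
```

```text
[0.50293449 0.08834758 0.00920041] [ 4.94552512e-02  4.00445288e-01 -4.29831842e-01  7.40495235e-01
  2.28456335e-04  1.41777747e+00]
side1 0.04 4 [0.462 0.158 0.048] [0.513 0.186 0.05 ]
side1 0.05 28 [0.454 0.156 0.05 ] [0.525 0.188 0.06 ]
side1 0.06 27 [0.454 0.155 0.06 ] [0.525 0.187 0.069]
side1 0.07 33 [0.452 0.154 0.07 ] [0.525 0.185 0.08 ]
side1 0.08 24 [0.455 0.152 0.08 ] [0.525 0.187 0.09 ]
side1 0.09 78 [0.44  0.149 0.09 ] [0.546 0.19  0.1  ]
side1 0.1 61 [0.433 0.147 0.1  ] [0.546 0.195 0.11 ]
side1 0.11 81 [0.43  0.148 0.11 ] [0.55  0.191 0.12 ]
side1 0.12 75 [0.43  0.146 0.12 ] [0.553 0.188 0.13 ]
side2 0.02 1 [0.527 0.142 0.029] [0.527 0.142 0.029]
side2 0.03 2 [0.526 0.089 0.031] [0.54  0.105 0.039]
side2 0.04 13 [0.469 0.073 0.043] [0.537 0.096 0.05 ]
side2 0.05 25 [0.466 0.071 0.05 ] [0.537 0.098 0.059]
side2 0.06 31 [0.466 0.072 0.06 ] [0.537 0.096 0.07 ]
side2 0.07 25 [0.464 0.071 0.07 ] [0.537 0.104 0.08 ]
side2 0.08 50 [0.452 0.067 0.081] [0.557 0.099 0.09 ]
side2 0.09 86 [0.447 0.064 0.09 ] [0.557 0.11  0.1  ]
side2 0.1 78 [0.441 0.062 0.1  ] [0.562 0.109 0.11 ]
side2 0.11 86 [0.443 0.063 0.11 ] [0.565 0.104 0.12 ]
side2 0.12 77 [0.434 0.062 0.12 ] [0.565 0.093 0.13 ]
top z [0.02893586 0.03184925 0.03571048]
```

```bash
python3 - <<'E'
from h import *
f=dict(np.load("side1.npz")); P,C,u,v=pts(f)
s=(abs(P[:,1]-.171)<.03)&(abs(P[:,0]-.49)<.06)&(P[:,2]>.008)&(P[:,2]<.06)&(P[:,1]>.15)
Q=P[s];c=C[s]
o=np.argsort(Q[:,2])
for i in o[:40]: print(Q[i].round(3),c[i])
z=f["depth"]; print("no depth px",(z==0).sum())
E
```

```text
[0.462 0.161 0.048] [66 63 61]
[0.513 0.178 0.048] [47 41 41]
[0.521 0.17  0.049] [73 69 68]
[0.511 0.186 0.049] [50 45 45]
[0.468 0.158 0.05 ] [57 52 50]
[0.518 0.169 0.05 ] [57 56 53]
[0.465 0.157 0.051] [66 64 61]
[0.513 0.179 0.051] [26 22 23]
[0.459 0.163 0.051] [44 41 38]
[0.511 0.187 0.053] [43 39 42]
[0.468 0.159 0.053] [56 54 52]
[0.525 0.175 0.053] [50 45 44]
[0.521 0.17  0.053] [68 64 63]
[0.518 0.17  0.054] [53 54 51]
[0.515 0.17  0.054] [25 24 23]
[0.515 0.165 0.054] [35 32 32]
[0.525 0.177 0.055] [31 29 28]
[0.513 0.178 0.055] [21 18 17]
[0.465 0.156 0.055] [66 64 61]
[0.511 0.188 0.056] [44 39 41]
[0.462 0.156 0.056] [55 53 51]
[0.462 0.16  0.056] [47 47 44]
[0.46  0.161 0.056] [24 22 22]
[0.468 0.158 0.058] [56 52 52]
[0.518 0.17  0.058] [49 49 47]
[0.454 0.164 0.058] [57 52 51]
[0.465 0.157 0.058] [65 63 61]
[0.515 0.169 0.059] [18 17 16]
[0.456 0.158 0.059] [44 40 39]
[0.513 0.179 0.059] [10  7  8]
[0.525 0.176 0.06 ] [29 26 24]
[0.454 0.167 0.06 ] [43 40 38]
[0.521 0.167 0.06 ] [50 49 45]
no depth px 953
```

The fingertips (black, seen in the left half over the base at crop (160,210)) passed over the base. Depth puts them about 31 mm above the reported TCP z, and the base has not moved. I'll back off behind it and descend in small steps while watching the force.

```bash
python3 -m creep '[[[0,0.004,0.015,0],[-0.003,0.02,0,0.005],[-0.003,0.02,0,0.005],[-0.003,0.02,0,0.005],[-0.003,0.02,0,0.005],[-0.001,0.005,-0.015,0.005],[0,0,-0.005,0],[0,0,0,0]]]'; python3 -m creep '[[[0,0,-0.005,0],[0,0,-0.004,0],[0,0,0,0]]]'; python3 - <<'E'
from h import *
f=grab_frame("side"); P,C,u,v=pts(f)
s=(C.max(1)<75)&(abs(P[:,1]-.175)<.03)&(abs(P[:,0]-.49)<.05)&(P[:,2]>.008)&(P[:,2]<.06)&(P[:,1]>.15)
Q=P[s]; print(np.sort(Q[:,2])[:8],Q.min(0),Q.max(0)); print(get_obs()["tcp_pos"],get_obs()["ft_force"])
E
```

```text
time: 5.1
tcp_pos: [0.4887, 0.1769, 0.0033]
tcp_rot: [-0.001, 0.622, 0.783, -0.001]
ft_force: [-0.2, 1.0, -0.1]
gripper_width: 0.047
gripper_force: 0.0
time: 5.4
tcp_pos: [0.4898, 0.1765, -0.0052]
tcp_rot: [-0.0, 0.623, 0.782, -0.0]
ft_force: [0.9, 0.3, -0.5]
gripper_width: 0.0471
gripper_force: 0.0
[0.02237606 0.02572464 0.02606939 0.02762514 0.02805444 0.02808851
 0.02830468 0.02935335] [0.45057473 0.15784168 0.02237606] [0.52283988 0.19401656 0.05974573]
[ 0.48988451  0.17661842 -0.00493245] [ 0.45117466  0.09443377 -0.09834172]
```

```bash
python3 -m creep '[[[0,0,-0.005,0],[0,0,0,0]]]'; python3 -m creep '[[[0,0,-0.005,0],[0,0,0,0]]]';  python3 -m creep '[[[0.002,-0.010,0,0],[0.002,-0.010,0,0],[0.002,-0.007,0,0],[0,0,0,0]]]'; python3 -m creep '[[[0.002,-0.005,0,0],[0.001,-0.005,0,0],[0,0,0,0]]]'
```

```text
time: 5.65
tcp_pos: [0.4897, 0.1768, -0.0102]
tcp_rot: [-0.0, 0.623, 0.783, -0.0]
ft_force: [-0.3, -0.6, -0.3]
gripper_width: 0.0473
gripper_force: 0.0
time: 5.85
tcp_pos: [0.4895, 0.1769, -0.0154]
tcp_rot: [-0.0, 0.623, 0.783, -0.0]
ft_force: [-0.9, 0.4, 0.2]
gripper_width: 0.0468
gripper_force: 0.0
time: 6.25
tcp_pos: [0.4966, 0.1488, -0.0146]
tcp_rot: [0.0, 0.623, 0.782, 0.0]
ft_force: [-0.8, -0.2, -0.5]
gripper_width: 0.0469
gripper_force: 0.0
time: 6.55
tcp_pos: [0.4991, 0.1398, -0.0147]
tcp_rot: [-0.0, 0.623, 0.783, 0.0]
ft_force: [-1.2, 1.0, -0.5]
gripper_width: 0.0469
gripper_force: 0.7
```

```bash
python3 -m creep '[[[0.001,-0.010,0,-0.005],[0.001,-0.010,0,-0.005],[0.001,-0.010,0,-0.005],[0.001,-0.010,0,-0.005],[0.001,-0.010,0,-0.005]]]'; python3 - <<'E'
from m import *
for c in("side","top"):
    f=grab_frame(c); np.savez(c+"3.npz",**f)
    spots(c,["base_center"],f)
    P,C,u,v=pts(f)
    s=(abs(P[:,0]-.52)<.07)&(P[:,1]>-.02)&(P[:,1]<.09)&(P[:,2]>.024)&(P[:,2]<.036)&(C.min(1)>130)
    g=P[s]; rect(g,c)
E
```

```text
time: 7.05
tcp_pos: [0.5041, 0.0892, -0.0147]
tcp_rot: [-0.0, 0.632, 0.775, 0.0]
ft_force: [-0.1, 3.7, 1.1]
gripper_width: 0.0471
gripper_force: 1.9
side base_center 0.6 [0.5125 0.0372 0.0135]
side c [514.1  34.6] size [89.6 90.4] ang 12.19 n 665
top base_center 0.97 [0.5153 0.0287 0.0169]
top c [517.7  31.7] size [91.1 89.2] ang 11.73 n 676
```

```bash
python3 -m creep '[[[0.002,-0.010,0,-0.004],[0.002,-0.010,0,-0.004],[0.002,-0.010,0,-0.004],[0.002,-0.010,0,-0.004],[0.002,-0.010,0,0]]]'; python3 -m creep '[[[0.002,-0.010,0,0],[0.002,-0.010,0,0],[0.002,-0.010,0,0]]]'; python3 -m creep '[[[0.002,-0.010,0,0],[0.002,-0.010,0,0]]]'; python3 -m creep '[[[0.001,-0.005,0,0],[0,0,0,0]]]'
```

```text
time: 7.75
tcp_pos: [0.514, 0.0393, -0.0148]
tcp_rot: [-0.0, 0.638, 0.77, 0.0]
ft_force: [-1.1, 2.9, -0.2]
gripper_width: 0.0472
gripper_force: 1.9
time: 8.05
tcp_pos: [0.52, 0.0091, -0.0148]
tcp_rot: [-0.0, 0.638, 0.77, -0.0]
ft_force: [-0.3, 2.8, -1.0]
gripper_width: 0.0469
gripper_force: 1.8
time: 8.25
tcp_pos: [0.524, -0.0109, -0.0149]
tcp_rot: [-0.0, 0.638, 0.77, -0.0]
ft_force: [-0.3, 3.2, 0.7]
gripper_width: 0.0471
gripper_force: 1.8
time: 8.45
tcp_pos: [0.5254, -0.0166, -0.0147]
tcp_rot: [0.001, 0.639, 0.769, -0.001]
ft_force: [-0.1, 0.1, 1.2]
gripper_width: 0.0471
gripper_force: 0.0
```

```bash
python3 -m creep '[[[0.001,-0.005,0,0],[0,0,0,0]]]'; python3 -m creep '[[[0.001,-0.003,0,0],[0,0,0,0]]]';python3 -m creep '[[[0,-0.002,0,0],[0,0,0,0]]]'
```

```text
time: 8.65
tcp_pos: [0.5262, -0.0203, -0.0147]
tcp_rot: [0.0, 0.638, 0.77, -0.0]
ft_force: [-0.8, 1.5, 0.6]
gripper_width: 0.0467
gripper_force: 0.7
time: 8.85
tcp_pos: [0.5269, -0.0227, -0.0147]
tcp_rot: [-0.0, 0.638, 0.77, 0.0]
ft_force: [-1.0, 3.4, 1.7]
gripper_width: 0.047
gripper_force: 1.7
time: 9.05
tcp_pos: [0.527, -0.0246, -0.0147]
tcp_rot: [-0.0, 0.638, 0.77, 0.0]
ft_force: [-2.4, 5.0, 1.4]
gripper_width: 0.0473
gripper_force: 2.5
```

```bash
python3 - <<'E'
from m import *
for c in("side","top"):
    f=grab_frame(c); np.savez(c+"4.npz",**f)
    spots(c,["base_center","cradle"],f)
    P,C,u,v=pts(f)
    s=(abs(P[:,0]-.537)<.07)&(P[:,1]>-.15)&(P[:,1]<.0)&(P[:,2]>.024)&(P[:,2]<.036)&(C.min(1)>110)
    rect(P[s],c)
f=dict(np.load("side4.npz"))
cv2.imwrite("pics/s4.png",cv2.resize(f["pixels"][170:280,240:360],None,fx=5,fy=5))
E
```

```text
side cradle 0.94 [ 0.5335 -0.0788  0.0006]
side c [536.5 -65.9] size [84.  65.9] ang 11.58 n 533
top base_center 0.87 [ 0.5349 -0.0772  0.0163]
top cradle 0.84 [ 0.5367 -0.0822  0.0035]
top c [541.5 -84.4] size [89.3 78.6] ang 10.08 n 487
```

View pics/s4.png

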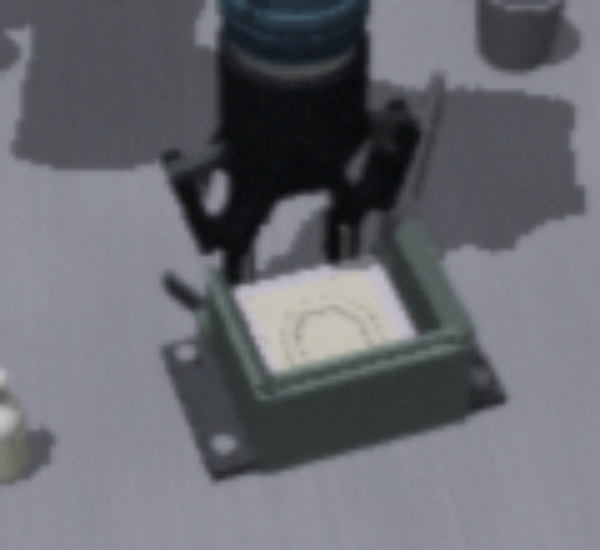

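The picture shows the base inside the pocket, at crop (320,320). I'll push until the force shows it is home.

```bash
python3 -m creep '[[[0,-0.002,0,0],[0,0,0,0]]]'; python3 -m creep '[[[0,-0.002,0,0],[0,0,0,0]]]'
```

```text
time: 9.55
tcp_pos: [0.5269, -0.0246, -0.0147]
tcp_rot: [-0.001, 0.638, 0.77, 0.002]
ft_force: [-0.5, 11.0, 3.4]
gripper_width: 0.0471
gripper_force: 5.3
time: 9.75
tcp_pos: [0.5268, -0.0245, -0.0146]
tcp_rot: [-0.003, 0.637, 0.771, 0.004]
ft_force: [-1.6, 16.2, 4.9]
gripper_width: 0.0467
gripper_force: 8.0
```

```bash
python3 -m creep '[[[-0.002,0.010,0,0],[-0.003,0.014,0,0],[0,0,0.045,0],[0,0,0.045,0],[0,0,0.045,0],[0,0,0.010,0]]]' 0.55; python3 -m creep '[[[-0.006,-0.033,0,0.143],[-0.006,-0.033,0,0.143],[-0.006,-0.033,0,0.143],[-0.006,-0.033,0,0.143],[-0.006,-0.033,0,0.143],[-0.006,-0.033,0,0.143],[-0.006,-0.033,0,0.143],[-0.006,-0.033,0,0.143]]]' 0.35;  python3 -m creep '[[[-0.006,-0.033,0,0.143],[-0.006,-0.033,0,0.143],[0,0,0,0],[0,0,0,0]]]'
python3 - <<'E'
from m import *
for c in("side","top"):
    f=grab_frame(c); np.savez(c+"5.npz",**f)
    spots(c,["ring_center"],f)
    P,C,u,v=pts(f)
    s=(abs(P[:,0]-.46)<.065)&(abs(P[:,1]+.335)<.065)&(P[:,2]>.016)&(P[:,2]<.035)
    rect(P[s],c)
    s=(abs(P[:,0]-.46)<.065)&(abs(P[:,1]+.335)<.065)&(P[:,2]>.07)&(P[:,2]<.2)&(C.max(1)<80)
    Q=P[s]; print(len(Q),Q[:,2].min() if len(Q) else 0)
    q=Q[Q[:,2]<Q[:,2].min()+.02] if len(Q) else Q
    if len(q): print(q.min(0),q.max(0))
print(get_obs()["tcp_pos"])
E
```

```text
time: 10.35
tcp_pos: [0.5257, -0.0057, 0.1358]
tcp_rot: [0.005, 0.638, 0.77, 0.002]
ft_force: [1.9, -0.3, 0.9]
gripper_width: 0.0471
gripper_force: 0.0
time: 11.15
tcp_pos: [0.4731, -0.2704, 0.1295]
tcp_rot: [-0.001, 0.117, 0.993, -0.001]
ft_force: [0.6, 0.4, 1.1]
gripper_width: 0.0295
gripper_force: 0.0
time: 11.55
tcp_pos: [0.4614, -0.3352, 0.1294]
tcp_rot: [-0.001, -0.021, 1.0, 0.0]
ft_force: [-0.3, 0.5, -0.3]
gripper_width: 0.0296
gripper_force: 0.0
side ring_center 0.62 [ 0.2698 -0.471   0.0113]
side ring_center 0.61 [ 0.4612 -0.3322  0.0116]
side c [ 458.6 -334.8] size [88.3 90.1] ang 2.78 n 913
28 0.15619686193812102
[ 0.45152198 -0.36331151  0.15619686] [ 0.4704061  -0.31854715  0.17474809]
top ring_center 0.72 [ 0.2777 -0.4716  0.0122]
top c [0. 0.] size [0. 0.] ang 0.0 n 0
0 0
[ 0.46204546 -0.33371565  0.13004365]
```

```bash
python3 -m creep '[[[-0.001,0,-0.04,0],[0,0,-0.04,0],[0,0,-0.04,0],[0,0,-0.015,0],[0,0,-0.005,0],[0,0,0,0]]]'; python3 -m creep '[[[0,0,-0.005,0],[0,0,0,0]]]';  python3 -m creep '[[[0,0,-0.003,0],[0,0,0,0]]]'
python3 - <<'E'
from m import *
f=grab_frame("side"); P,C,u,v=pts(f)
s=(abs(P[:,0]-.46)<.03)&(abs(P[:,1]+.335)<.033)&(P[:,2]>.004)&(P[:,2]<.05)&(C.max(1)<80)
print(np.sort(P[s][:,2])[:8])
cv2.imwrite("pics/s5.png",cv2.resize(f["pixels"][270:370,240:340],None,fx=5,fy=5))
E
```

```text
time: 12.35
tcp_pos: [0.4609, -0.3341, -0.01]
tcp_rot: [-0.0, -0.023, 1.0, 0.0]
ft_force: [0.5, 0.3, -0.9]
gripper_width: 0.0297
gripper_force: 0.0
time: 12.55
tcp_pos: [0.4619, -0.3355, -0.0138]
tcp_rot: [0.001, -0.023, 1.0, -0.001]
ft_force: [-0.7, -0.4, 0.3]
gripper_width: 0.0299
gripper_force: 0.0
time: 12.75
tcp_pos: [0.4612, -0.3352, -0.0175]
tcp_rot: [0.0, -0.023, 1.0, -0.0]
ft_force: [-0.2, -1.0, 0.0]
gripper_width: 0.03
gripper_force: 0.0
[0.0074977  0.01363281 0.01671557 0.0211456  0.02185323 0.03283454]
```

View pics/s5.png

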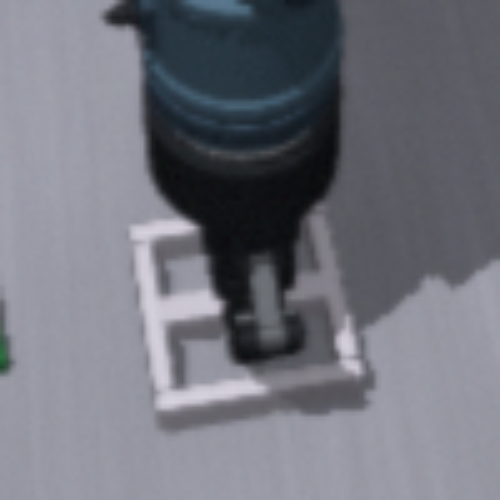

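The fingers straddle the cross bar, with the ring at crop (250,310). I close on it.

```bash
python3 -m creep '[[[0,0,0,0],[0,0,0,0],[0,0,0,0],[0,0,0,0],[0,0,0,0],[0,0,0,0]]]' 0; python3 -m creep '[[[0,0,0.01,0],[0,0,0.02,0],[0,0,0,0]]]'
```

```text
time: 13.4
tcp_pos: [0.4611, -0.3352, -0.0174]
tcp_rot: [0.0, -0.023, 1.0, -0.0]
ft_force: [-0.9, 0.4, 5.7]
gripper_width: 0.0101
gripper_force: 62.5
time: 13.7
tcp_pos: [0.4624, -0.3361, 0.0142]
tcp_rot: [0.001, -0.023, 1.0, -0.001]
ft_force: [0.9, -1.1, -3.3]
gripper_width: 0.0106
gripper_force: 61.5
```

```bash
python3 -m creep '[[[0,0,0.03,0],[0,0,0.03,0],[0,0,0.03,0.02],[0.011,0.037,0,0.02],[0.011,0.037,0,0.02],[0.011,0.037,0,0.02],[0.011,0.037,0,0.02],[0.011,0.037,0,0.02]]]'; python3 -m creep '[[[0.011,0.037,0,0.02],[0.011,0.034,0,0.005],[0,0,0,0],[0,0,0,0]]]'
cat > hang.py <<'E'
from m import *
import sys
z0=float(sys.argv[1])  # top of part
for c in("side","top"):
    f=grab_frame(c); P,C,u,v=pts(f)
    n=(abs(P[:,0]-.538)<.1)&(abs(P[:,1]+.08)<.1)
    s=n&(P[:,2]>z0-.008)&(P[:,2]<z0+.006)&(C.min(1)>95)
    rect(P[s],c+" part")
    rect(P[n&(P[:,2]>.063)&(P[:,2]<.08)&(C.max(1)<110)],c+" cradle")
    np.savez(c+"6.npz",**f)
print(get_obs()["tcp_pos"],get_obs()["tcp_rot"])
E
python3 hang.py 0.1445
```

```text
time: 14.5
tcp_pos: [0.5157, -0.1483, 0.1013]
tcp_rot: [-0.0, -0.083, 0.997, 0.0]
ft_force: [0.3, -0.7, -2.6]
gripper_width: 0.0105
gripper_force: 61.5
time: 14.9
tcp_pos: [0.5376, -0.0782, 0.1014]
tcp_rot: [-0.001, -0.096, 0.995, 0.0]
ft_force: [-0.1, -0.2, -2.0]
gripper_width: 0.0102
gripper_force: 61.5
side part c [534.4 -78.3] size [88.  89.1] ang 11.46 n 355
side cradle c [538.9 -94.7] size [116.2  82.9] ang 11.36 n 191
top part c [ 519.8 -122.4] size [36.5 11.3] ang 0.93 n 40
top cradle c [ 503.9 -125.1] size [21.2 29.8] ang 17.15 n 27
[ 0.53748124 -0.07958411  0.10165332] [-5.23561303e-04 -9.45759642e-02  9.95517510e-01  7.11125886e-06]
```

```bash
python3 -m creep '[[[0.001,0,-0.02,0],[0,0,-0.02,0],[0,0,-0.005,0],[0,0,-0.005,0],[0,0,0,0]]]'; python3 -m creep '[[[0,0,-0.005,0],[0,0,-0.005,0],[0,0,0,0]]]'; python3 -m creep '[[[0,0,-0.005,0],[0,0,-0.005,0],[0,0,0,0]]]'
```

```text
time: 15.5
tcp_pos: [0.5388, -0.0796, 0.0521]
tcp_rot: [-0.0, -0.094, 0.996, 0.0]
ft_force: [-0.9, -0.7, -2.2]
gripper_width: 0.0104
gripper_force: 61.5
time: 15.8
tcp_pos: [0.5387, -0.0789, 0.0418]
tcp_rot: [-0.0, -0.095, 0.995, 0.0]
ft_force: [0.2, 0.6, -3.0]
gripper_width: 0.0103
gripper_force: 61.5
time: 16.1
tcp_pos: [0.5382, -0.0787, 0.0313]
tcp_rot: [-0.001, -0.095, 0.995, 0.0]
ft_force: [-0.5, -0.8, -2.7]
gripper_width: 0.0101
gripper_force: 61.5
```

```bash
python3 -m creep '[[[0,0,-0.005,0],[0,0,-0.005,0],[0,0,0,0]]]'; python3 -m creep '[[[0,0,-0.004,0],[0,0,0,0]]]'; python3 -m creep '[[[0,0,-0.002,0],[0,0,0,0]]]'; python3 -m creep '[[[0,0,-0.002,0],[0,0,0,0]]]'
```

```text
time: 16.4
tcp_pos: [0.5383, -0.0788, 0.0213]
tcp_rot: [-0.001, -0.095, 0.995, 0.0]
ft_force: [0.7, 0.2, -2.3]
gripper_width: 0.0104
gripper_force: 61.5
time: 16.6
tcp_pos: [0.5387, -0.0789, 0.0178]
tcp_rot: [-0.0, -0.095, 0.995, 0.0]
ft_force: [0.2, -0.0, -2.7]
gripper_width: 0.0103
gripper_force: 61.5
time: 16.8
tcp_pos: [0.5389, -0.079, 0.0161]
tcp_rot: [-0.0, -0.095, 0.995, 0.0]
ft_force: [0.0, -0.5, -3.0]
gripper_width: 0.0106
gripper_force: 61.5
time: 17.0
tcp_pos: [0.5389, -0.0789, 0.0141]
tcp_rot: [-0.0, -0.095, 0.995, 0.0]
ft_force: [-0.6, 0.2, -2.5]
gripper_width: 0.0104
gripper_force: 61.5
```

```bash
python3 -m creep '[[[0,0,-0.001,0],[0,0,0,0]]]'; python3 -m creep '[[[0,0,-0.001,0],[0,0,0,0]]]'; python3 -m creep '[[[0,0,-0.001,0],[0,0,0,0]]]'
```

```text
time: 17.2
tcp_pos: [0.5389, -0.079, 0.0131]
tcp_rot: [-0.0, -0.095, 0.995, 0.0]
ft_force: [0.7, -0.3, -3.0]
gripper_width: 0.0105
gripper_force: 61.5
time: 17.4
tcp_pos: [0.5391, -0.079, 0.0126]
tcp_rot: [0.0, -0.095, 0.995, -0.0]
ft_force: [-0.8, 0.6, 1.8]
gripper_width: 0.0103
gripper_force: 61.9
time: 17.6
tcp_pos: [0.5392, -0.0791, 0.0126]
tcp_rot: [0.0, -0.095, 0.995, -0.0]
ft_force: [-3.3, 0.9, 9.8]
gripper_width: 0.0105
gripper_force: 63.1
```

```bash
python3 -m creep '[[[0,0,0,0],[0,0,0,0],[0,0,0,0],[0,0,0.01,0],[0,0,0.02,0],[0,0,0.04,0],[0,0,0.04,0]]]' 0.35; python3 - <<'E'
from m import *
F=dict(np.load("side3.npz"))
for n in("side4","top4","side5","top5","side0","top0"):
    f=dict(np.load(n+".npz")); P,C,u,v=pts(f)
    b=(abs(P[:,0]-.48)<.056)&(abs(P[:,1]-.294)<.056)&(C.min(1)>110)
    s=b&(C.min(1)>165)&(C.max(1).astype(int)-C.min(1)<35)&(P[:,2]<.02)
    if s.sum()>50: rect(P[s],n+" plate")
    s=b&(P[:,2]>.025)&(P[:,2]<.05)
    if s.sum()>20: rect(P[s],n+" handle")
E
python3 -m creep '[[[-0.006,0.037,0.01,-0.015],[-0.006,0.037,0,-0.015],[-0.006,0.037,0,-0.015],[-0.006,0.037,0,-0.015],[-0.006,0.037,0,-0.015],[-0.006,0.037,0,-0.015]]]' 0.45
```

```text
time: 18.3
tcp_pos: [0.5381, -0.0788, 0.1224]
tcp_rot: [-0.001, -0.095, 0.995, 0.0]
ft_force: [1.2, -1.3, -0.5]
gripper_width: 0.0298
gripper_force: 0.0
side4 handle c [478.5 292. ] size [46.3 17.5] ang 5.58 n 34
top4 plate c [482.4 294. ] size [107.1 111.8] ang 0.07 n 311
top4 handle c [480.6 291.3] size [13.4 47. ] ang -1.69 n 72
top5 plate c [480. 294.] size [112.  111.8] ang -0.08 n 1144
top5 handle c [480.8 291.1] size [15.3 48.6] ang -0.53 n 88
side0 plate c [478.5 290.6] size [83.4 82.7] ang -0.94 n 208
side0 handle c [477.1 291.6] size [49.5 17.6] ang 8.22 n 49
top0 plate c [481.4 294. ] size [93.9 87.3] ang -0.28 n 684
top0 handle c [481.  291.9] size [15. 49.] ang -2.71 n 82
time: 18.9
tcp_pos: [0.5028, 0.1445, 0.1321]
tcp_rot: [0.0, -0.05, 0.999, 0.0]
ft_force: [0.3, 0.6, 0.2]
gripper_width: 0.0383
gripper_force: 0.0
```

```bash
python3 -m creep '[[[-0.006,0.037,0,-0.035],[-0.006,0.037,0,-0.035],[-0.006,0.037,0,-0.035],[-0.006,0.036,0,-0.033],[0,0,-0.02,0],[0,0,-0.03,0],[0,0,0,0],[0,0,0,0]]]'; python3 - <<'E'
from m import *
f=grab_frame("side"); P,C,u,v=pts(f); np.savez("side7.npz",**f)
b=(abs(P[:,0]-.48)<.056)&(abs(P[:,1]-.294)<.056)
rect(P[b&(P[:,2]>.025)&(P[:,2]<.045)&(C.min(1)>90)],"handle")
Q=P[b&(P[:,2]>.07)&(P[:,2]<.2)&(C.max(1)<80)]; m=Q[:,2].min(); q=Q[Q[:,2]<m+.02]; print(q.min(0),q.max(0)); print(get_obs()["tcp_pos"],get_obs()["tcp_rot"])
cv2.imwrite("pics/s7.png",cv2.resize(f["pixels"][90:190,210:330],None,fx=5,fy=5))
E
```

```text
time: 19.7
tcp_pos: [0.4784, 0.2897, 0.0815]
tcp_rot: [-0.001, 0.019, 1.0, -0.0]
ft_force: [1.2, -0.4, -0.1]
gripper_width: 0.0384
gripper_force: 0.0
handle c [477.2 292.7] size [47.3 13.9] ang 2.89 n 37
[0.46623008 0.25595553 0.11159027] [0.48480136 0.26676394 0.13080222]
[0.47949545 0.29003704 0.08245693] [3.99158452e-04 1.90869295e-02 9.99817718e-01 2.46237270e-04]
```

View pics/s7.png

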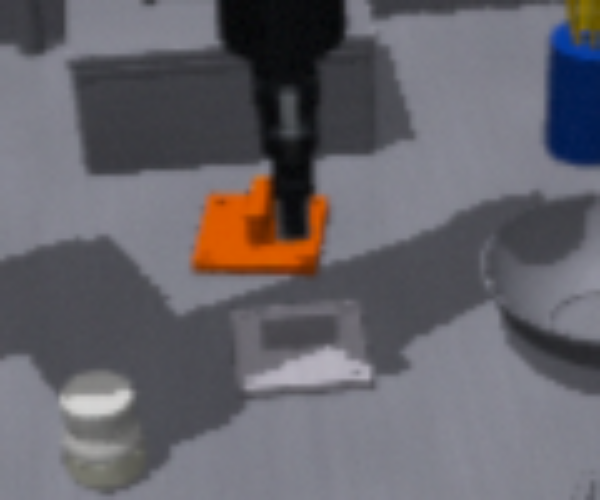

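The gripper is above the grey cover at crop (300,345), with the orange one behind it. I descend onto the handle and grip.

```bash
python3 -m creep '[[[0,0.001,-0.03,0],[0,0,-0.03,0],[0,0,-0.015,0],[0,0,-0.006,0],[0,0,0,0]]]'; python3 -m creep '[[[0,0,-0.005,0],[0,0,0,0]]]'; python3 -m creep '[[[0,0,0,0],[0,0,0,0],[0,0,0,0],[0,0,0,0],[0,0,0,0],[0,0,0,0]]]' 0; python3 -m creep '[[[0,0,0.01,0],[0,0,0.02,0],[0,0,0,0]]]'
```

```text
time: 20.25
tcp_pos: [0.4796, 0.291, 0.0009]
tcp_rot: [0.0, 0.019, 1.0, 0.0]
ft_force: [0.4, 0.2, 0.9]
gripper_width: 0.0386
gripper_force: 0.0
time: 20.45
tcp_pos: [0.4799, 0.2914, -0.0039]
tcp_rot: [0.001, 0.019, 1.0, 0.0]
ft_force: [-0.1, 0.2, -0.2]
gripper_width: 0.038
gripper_force: 0.0
time: 21.05
tcp_pos: [0.4797, 0.2914, -0.0039]
tcp_rot: [0.001, 0.019, 1.0, 0.0]
ft_force: [-1.0, 0.1, 5.5]
gripper_width: 0.012
gripper_force: 60.7
time: 21.35
tcp_pos: [0.4805, 0.2917, 0.0273]
tcp_rot: [0.002, 0.019, 1.0, 0.001]
ft_force: [1.0, 1.4, -1.8]
gripper_width: 0.0125
gripper_force: 59.8
```

```bash
python3 -m creep '[[[0,0,0.035,0],[0,0,0.035,0],[0,0,0.028,0.02],[0.006,-0.037,0,0.02],[0.006,-0.037,0,0.02],[0.006,-0.037,0,0.02],[0.006,-0.037,0,0.02],[0.006,-0.037,0,0.02]]]'; python3 -m creep '[[[0.006,-0.037,0,0.02],[0.006,-0.037,0,0.02],[0.006,-0.037,0,0.02],[0.006,-0.037,0,0.03],[0.005,-0.037,0,0.04],[0,0,0,0],[0,0,0,0]]]'; python3 hang.py 0.139
```

```text
time: 22.15
tcp_pos: [0.5084, 0.1045, 0.1223]
tcp_rot: [-0.001, -0.042, 0.999, -0.0]
ft_force: [0.7, -0.1, -2.7]
gripper_width: 0.0123
gripper_force: 59.7
time: 22.85
tcp_pos: [0.5374, -0.0794, 0.1223]
tcp_rot: [-0.001, -0.105, 0.994, 0.001]
ft_force: [-0.6, 0.7, -2.8]
gripper_width: 0.0127
gripper_force: 59.9
side part c [534.5 -78.7] size [89.2 90.5] ang 10.99 n 662
side cradle c [539.4 -95.5] size [116.3  81. ] ang 10.32 n 191
top part c [ 519.3 -123. ] size [32.2 11.2] ang 0.37 n 34
top cradle c [ 519.5 -133.7] size [28.1 72.5] ang -14.66 n 35
[ 0.53725329 -0.07804345  0.12255184] [-6.90308009e-04 -1.06134618e-01  9.94351356e-01  5.89267070e-04]
```

```bash
python3 -m creep '[[[0.001,0,-0.025,0],[0,0,-0.02,0],[0,0,-0.005,0],[0,0,0,0]]]'; python3 -m creep '[[[0,0,-0.005,0],[0,0,-0.005,0],[0,0,0,0]]]'; python3 -m creep '[[[0,0,-0.005,0],[0,0,0,0]]]'; python3 -m creep '[[[0,0,-0.003,0],[0,0,0,0]]]';  python3 -m creep '[[[0,0,-0.002,0],[0,0,0,0]]]'
```

```text
time: 23.35
tcp_pos: [0.5377, -0.0776, 0.0724]
tcp_rot: [-0.001, -0.107, 0.994, 0.001]
ft_force: [-0.6, -0.0, -2.9]
gripper_width: 0.0125
gripper_force: 59.8
time: 23.65
tcp_pos: [0.539, -0.0789, 0.0631]
tcp_rot: [0.0, -0.106, 0.994, 0.0]
ft_force: [-0.8, -0.3, -3.2]
gripper_width: 0.0128
gripper_force: 59.8
time: 23.85
tcp_pos: [0.5387, -0.079, 0.0578]
tcp_rot: [-0.0, -0.106, 0.994, 0.0]
ft_force: [0.0, 0.4, -2.8]
gripper_width: 0.0123
gripper_force: 59.8
time: 24.05
tcp_pos: [0.5388, -0.079, 0.0549]
tcp_rot: [-0.0, -0.106, 0.994, 0.0]
ft_force: [-1.5, 1.1, -3.3]
gripper_width: 0.0123
gripper_force: 59.9
time: 24.25
tcp_pos: [0.5389, -0.079, 0.053]
tcp_rot: [-0.0, -0.106, 0.994, 0.0]
ft_force: [0.8, -0.1, -3.5]
gripper_width: 0.0126
gripper_force: 59.9
```

```bash
python3 -m creep '[[[0,0,-0.001,0],[0,0,0,0]]]'; python3 -m creep '[[[0,0,-0.001,0],[0,0,0,0]]]'
```

```text
time: 24.45
tcp_pos: [0.539, -0.079, 0.0522]
tcp_rot: [-0.0, -0.106, 0.994, 0.0]
ft_force: [-0.3, -0.1, -3.3]
gripper_width: 0.0124
gripper_force: 59.9
time: 24.65
tcp_pos: [0.5389, -0.079, 0.0511]
tcp_rot: [-0.0, -0.106, 0.994, 0.0]
ft_force: [-0.1, 0.8, -2.1]
gripper_width: 0.0126
gripper_force: 59.9
```

```bash
python3 -m creep '[[[0,0,-0.001,0],[0,0,0,0]]]'; python3 -m creep '[[[0,0,-0.001,0],[0,0,0,0]]]'
```

```text
time: 24.85
tcp_pos: [0.5391, -0.079, 0.0502]
tcp_rot: [0.0, -0.106, 0.994, 0.0]
ft_force: [0.5, 0.2, -2.5]
gripper_width: 0.0124
gripper_force: 59.9
time: 25.05
tcp_pos: [0.5391, -0.079, 0.0501]
tcp_rot: [0.0, -0.106, 0.994, -0.0]
ft_force: [-2.5, 1.4, 4.6]
gripper_width: 0.0125
gripper_force: 60.8
```

```bash
python3 -m creep '[[[0,0,0,0],[0,0,0,0],[0,0,0,0],[0,0,0.01,0],[0,0,0.03,0],[0,0,0.03,0],[0,0,0.02,0],[0,0,0,0]]]' 0.45; python3 -m creep '[[[0.028,0.029,0,0],[0.028,0.029,0,0],[0.028,0.029,0,0],[0.028,0.029,0,0],[0,0,0,0],[0,0,0,0]]]' 0; python3 - <<'E'
from m import *
f=grab_frame("side"); P,C,u,v=pts(f); np.savez("side8.npz",**f)
for nm in("side8","side5","top5"):
    f=dict(np.load(nm+".npz")); P,C,u,v=pts(f)
    s=(P[:,0]>.575)&(P[:,0]<.65)&(P[:,1]>-.03)&(P[:,1]<.11)&(P[:,2]>.04)&(P[:,2]<.056)
    Q=P[s][:,:2]
    if len(Q)>20:
        (vx,vy,x0,y0)=cv2.fitLine(Q.astype(np.float32),cv2.DIST_HUBER,0,.01,.01).ravel(); t=(Q-[x0,y0])@[vx,vy]
        print(nm,len(Q),"ang",np.degrees(np.arctan2(vy,vx)),"ends",[x0+vx*t.min(),y0+vy*t.min()],[x0+vx*t.max(),y0+vy*t.max()])
P,C,u,v=pts(dict(np.load("side8.npz")))
Q=P[(abs(P[:,0]-.65)<.06)&(abs(P[:,1]-.037)<.06)&(P[:,2]>.1)&(P[:,2]<.25)&(C.max(1)<80)];print("tip",Q[:,2].min(),get_obs()["tcp_pos"])
y=np.radians(11);R=np.array([[np.cos(y),-np.sin(y)],[np.sin(y),np.cos(y)]])
p=lambda q,r,d:(np.array([.538,-.078])+R@(np.array([.063,.052])+r*np.array([-np.cos(q),np.sin(q)])+d*np.array([np.sin(q),np.cos(q)])))
print("start",p(2.12,.07,.04)); old=p(2.12,.07,.023); print("touch",old)
for q in np.arange(2.0,-.01,-.125):
    n=p(q,.07,.019); print(round(q,3),np.round(n,3),np.round((n-old)*1000,1)); old=n
E
```

```text
time: 25.85
tcp_pos: [0.5418, -0.0797, 0.1433]
tcp_rot: [0.003, -0.106, 0.994, -0.001]
ft_force: [0.5, 1.3, 0.3]
gripper_width: 0.0384
gripper_force: 0.0
time: 26.45
tcp_pos: [0.6506, 0.0377, 0.1378]
tcp_rot: [-0.001, -0.107, 0.994, 0.0]
ft_force: [0.4, -0.1, -0.7]
gripper_width: -0.0003
gripper_force: 0.0
side8 113 ang 67.49605 ends [np.float64(0.5833839842720613), np.float64(-0.022628973263887638)] [np.float64(0.6303597859459176), np.float64(0.09075854710115286)]
side5 113 ang 67.62213 ends [np.float64(0.5834771401046407), np.float64(-0.02266156302332445)] [np.float64(0.6298501141295902), np.float64(0.08997120702189466)]
top5 138 ang 68.290886 ends [np.float64(0.587426967162326), np.float64(-0.023080905287714983)] [np.float64(0.6322501873848111), np.float64(0.08950275527185113)]
tip 0.16559288396771776 [0.65016914 0.03692143 0.13821487]
start [0.65187219 0.03665997]
touch [0.63594534 0.04260434]
2.0 [0.625 0.049] [-11.1   6. ]
1.875 [0.617 0.052] [-8.2  3.9]
1.75 [0.608 0.055] [-8.6  2.8]
1.625 [0.599 0.057] [-8.9  1.7]
1.5 [0.59  0.058] [-9.   0.6]
1.375 [0.581 0.057] [-9.  -0.5]
1.25 [0.572 0.055] [-8.9 -1.7]
1.125 [0.564 0.053] [-8.6 -2.8]
1.0 [0.555 0.049] [-8.2 -3.8]
0.875 [0.548 0.044] [-7.7 -4.8]
0.75 [0.541 0.038] [-7.  -5.7]
0.625 [0.534 0.032] [-6.2 -6.6]
0.5 [0.529 0.024] [-5.4 -7.3]
0.375 [0.525 0.016] [-4.4 -7.9]
0.25 [0.521 0.008] [-3.4 -8.4]
0.125 [ 0.519 -0.001] [-2.3 -8.8]
0.0 [ 0.518 -0.01 ] [-1.2 -9. ]
```

```bash
python3 -m creep '[[[0,0,-0.04,0],[0,0,-0.04,0],[0,0,-0.03,0],[0,0,-0.02,0],[0,0,-0.008,0],[0,0,0,0]]]'; python3 -m creep '[[[-0.008,0.003,0,0],[-0.008,0.003,0,0],[-0.010,0.006,0,0],[-0.008,0.004,0,0],[-0.009,0.003,0,0],[-0.009,0.002,0,0],[-0.009,0.001,0,0],[-0.009,-0.001,0,0]]]'; python3 -m creep '[[[-0.009,-0.002,0,0],[-0.009,-0.003,0,0],[0,0,0,0]]]'; python3 - <<'E'
from h import *
f=grab_frame("side"); np.savez("side9.npz",**f); spots("side",["gate_mid"],f)
cv2.imwrite("pics/s9.png",cv2.resize(f["pixels"][150:280,230:380],None,fx=4,fy=4))
E
```

```text
time: 27.1
tcp_pos: [0.6492, 0.0361, 0.0003]
tcp_rot: [-0.001, -0.105, 0.994, 0.0]
ft_force: [0.0, 0.0, 0.6]
gripper_width: 0.0
gripper_force: 0.0
time: 27.9
tcp_pos: [0.5806, 0.0582, 0.0015]
tcp_rot: [0.0, -0.106, 0.994, 0.0]
ft_force: [2.0, -0.8, 0.2]
gripper_width: -0.0001
gripper_force: 0.7
time: 28.2
tcp_pos: [0.5606, 0.0527, 0.0008]
tcp_rot: [-0.001, -0.106, 0.994, 0.0]
ft_force: [-0.0, -1.4, -0.6]
gripper_width: 0.0
gripper_force: 0.0
side gate_mid 0.51 [0.5526 0.0347 0.0324]
```

View pics/s9.png

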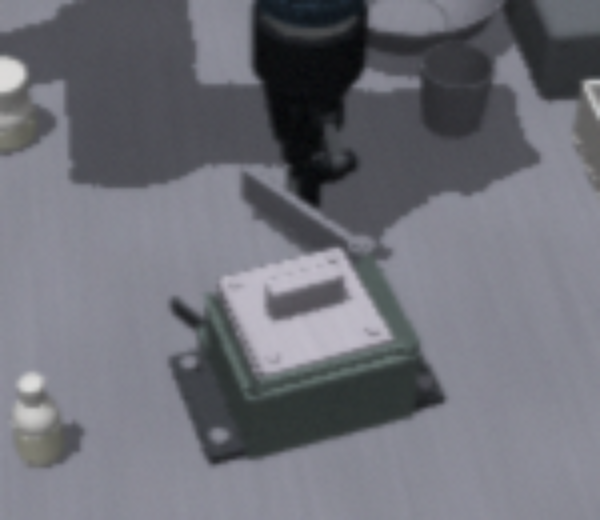

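The cover sits squarely on the stack, at crop (305,310). The gate is half shut, from (355,240) to (245,180), with the fingers behind it. I keep pushing.

```bash
python3 -m creep '[[[-0.006,-0.004,0,0],[-0.007,-0.005,0,0],[-0.007,-0.006,0,0],[-0.006,-0.007,0,0],[-0.005,-0.007,0,0],[-0.004,-0.008,0,0],[-0.003,-0.008,0,0]]]'; python3 -m creep '[[[-0.002,-0.006,0,0],[-0.001,-0.005,0,0],[0,0,0,0]]]';  python3 -m creep '[[[0,-0.003,0,0],[0,0,0,0]]]';  python3 -m creep '[[[0,-0.003,0,0],[0,0,0,0]]]'
```

```text
time: 29.0
tcp_pos: [0.5243, 0.0074, 0.0012]
tcp_rot: [-0.0, -0.106, 0.994, 0.0]
ft_force: [0.8, 0.9, 0.1]
gripper_width: 0.0001
gripper_force: 0.7
time: 29.3
tcp_pos: [0.5215, -0.0039, 0.0011]
tcp_rot: [-0.0, -0.105, 0.994, -0.0]
ft_force: [-0.5, 0.6, 0.3]
gripper_width: -0.0003
gripper_force: 0.0
time: 29.5
tcp_pos: [0.5218, -0.0062, 0.0011]
tcp_rot: [-0.0, -0.106, 0.994, -0.0]
ft_force: [-0.3, 0.0, 0.2]
gripper_width: 0.0
gripper_force: 0.0
time: 29.7
tcp_pos: [0.522, -0.0092, 0.0012]
tcp_rot: [-0.0, -0.106, 0.994, -0.0]
ft_force: [0.6, 0.7, -0.3]
gripper_width: -0.0003
gripper_force: 0.0
```

```bash
python3 -m creep '[[[0,-0.003,0,0],[0,0,0,0]]]';  python3 -m creep '[[[0,-0.002,0,0],[0,0,0,0]]]';  python3 -m creep '[[[0,-0.002,0,0],[0,0,0,0]]]';  python3 -m creep '[[[0,-0.002,0,0],[0,0,0,0]]]'
```

```text
time: 29.9
tcp_pos: [0.5221, -0.0095, 0.0012]
tcp_rot: [0.001, -0.107, 0.994, 0.003]
ft_force: [1.2, 7.9, 0.8]
gripper_width: 0.0003
gripper_force: 3.8
time: 30.1
tcp_pos: [0.522, -0.0094, 0.0013]
tcp_rot: [0.001, -0.107, 0.994, 0.005]
ft_force: [0.6, 13.4, 1.3]
gripper_width: -0.0005
gripper_force: 6.5
time: 30.3
tcp_pos: [0.522, -0.0094, 0.0013]
tcp_rot: [0.001, -0.108, 0.994, 0.007]
ft_force: [1.1, 18.9, 1.9]
gripper_width: 0.0
gripper_force: 9.1
time: 30.5
tcp_pos: [0.522, -0.0094, 0.0014]
tcp_rot: [0.002, -0.108, 0.994, 0.009]
ft_force: [0.9, 24.7, 3.4]
gripper_width: -0.0
gripper_force: 11.8
```

```bash
python3 -m creep '[[[0,0.009,0,0],[-0.002,0.015,0,0],[-0.002,0.015,0,0],[0,0,0.04,0],[0,0,0.04,0],[0,0.03,0.04,0],[0,0.04,0.02,0],[0,0.04,0,0]]]'; python3 -m creep '[[[0,0.04,0,0],[0,0.04,0,0],[0,0,0,0],[0,0,0,0]]]'; python3 - <<'E'
from m import *
for c in("side","top"):
    f=grab_frame(c); P,C,u,v=pts(f); np.savez(c+"10.npz",**f); spots(c,["gate_mid","cover_center","cradle"],f)
    if c=="side": a=cv2.resize(f["pixels"][150:280,230:380],(450,390))
    else: b=cv2.resize(f["pixels"][160:270,200:340],(350,275))
    d=P-np.array([.538,-.078,0]); y=np.radians(11)
    xc=d[:,0]*np.cos(y)+d[:,1]*np.sin(y); yc=-d[:,0]*np.sin(y)+d[:,1]*np.cos(y)
    s=(abs(xc)<.05)&(yc>.046)&(yc<.075)&(P[:,2]>.042)&(P[:,2]<.056)
    if s.sum()>10: k=np.polyfit(xc[s],yc[s],1); print(c,s.sum(),"gate slope rad",k[0],"y0",k[1])
cv2.imwrite("pics/end.png",np.hstack([a,cv2.copyMakeBorder(b,0,115,0,0,0)]))
E
```

```text
time: 31.3
tcp_pos: [0.5206, 0.1327, 0.1454]
tcp_rot: [0.004, -0.105, 0.994, -0.0]
ft_force: [0.4, 0.2, 0.6]
gripper_width: -0.0005
gripper_force: 0.0
time: 31.7
tcp_pos: [0.5173, 0.212, 0.1409]
tcp_rot: [-0.0, -0.107, 0.994, -0.0]
ft_force: [0.1, -0.9, -0.0]
gripper_width: -0.0002
gripper_force: 0.0
side cover_center 0.73 [ 0.538  -0.0759  0.0764]
side cover_center 0.56 [0.4617 0.4283 0.0218]
side cradle 0.88 [ 5.379e-01 -7.850e-02  3.000e-04]
side 19 gate slope rad 0.03505613795113281 y0 0.055080086282615334
top gate_mid 0.68 [ 0.5295 -0.0279  0.0373]
top gate_mid 0.67 [ 0.305  -0.2918  0.0014]
top gate_mid 0.38 [ 0.5373 -0.0834  0.0033]
top cover_center 0.7 [ 0.5431 -0.0792  0.0747]
top cover_center 0.63 [0.4672 0.4297 0.0232]
top 84 gate slope rad -0.0021504431467059193 y0 0.051620005517898804
```

View pics/end.png

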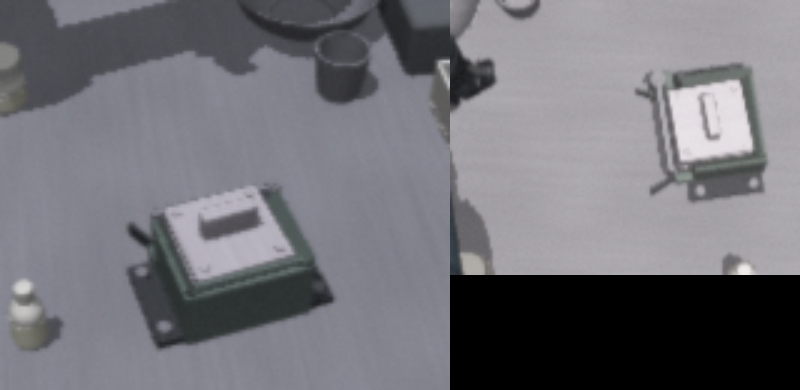

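The stack is seated, with the cover at crop (230,230) on the left and (708,118) on the right. The gate is shut across the mouth from (655,75) to (685,178), with a slope of about 0, and the robot is clear.

```bash
python3 -c "
from bench import *
print(finish_job())"
```

```text
the job is handed in; nothing more can be done
None
```

The job is handed in at about 32 s on the robot's clock: base home, ring and cover lowered on and seated, gate shut at its stop, robot clear; I touched no bystander or look-alike, and the interface did not report the verdict.

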